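Dispense two sample tubes from a rotary drum

TASK

Set the empty blue bin on the bench under the chute of the tube dispenser, then turn the dispenser's red crank slowly (no faster than a quarter turn a second), the top coming over towards the chute, so that exactly two tubes roll out into the bin, the first at rest in the bin before the second comes. Leave the other two tubes in the drum and the bin with its two tubes standing under the chute, let go of everything, and do not handle the tubes or disturb the other things on the bench.

Things in the scene. Friction and masses are not known exactly. Their poses are not given: they have to be found in the camera images.
- dispenser: rotary tube dispenser, fixed to the bench: clear drum housing, 128 mm across, 112 mm wide, 176 mm high, on a grey stand (front edge at x = -64 mm); the drum turns about a level axis. Origin on the bench under the middle of the axis; x points away from the chute, y along the axis towards the crank. Side opening on the -x side, 40 degrees above to 20 below the axis, over the chute
- drum_axis (a point): middle of the drum axis, 112 mm above the dispenser's origin
- drum (a joint): angle of drum and crank, rad; starts at 0 to 0.14, grows as their top comes over towards the chute; stops at 3.3. Six pockets 1.05 apart, tubes in the next four. A tube rolls out as the vane below it passes the level: tube_1 at about 0.7, tube_2 1.75, tube_3 2.8 if turned slowly. The crank stays where left (turning takes 0.1 to 0.2 N m)
- crank_grip (a point): middle of the red crank handle, a level round grip 16 mm across, 48 mm long along the dispenser's y, spinning freely on its pin; radius 60 mm, 98 mm from mid-drum towards +y (39 mm clear of the housing, 26 mm of the crank arm). At joint angle q it is at x = -60 cos(2.531 - q), z = 112 + 60 sin(2.531 - q) mm in the dispenser's frame
- chute_lip (a point): middle of the lower edge of the aluminium chute, dispenser x = -100 mm, 64 mm above the bench (underside 61 mm); the chute is 108 mm wide and falls 30 degrees towards -x
- dock (a point): point on the bench below the chute (dispenser x = -132 mm) where the middle of the bin belongs, the bin's long side square to the chute and its grip block away from the dispenser; the bin's rear edge is then 28 mm under the lip of the chute, so it goes in level from the front, close above the bench
- bin: empty blue collecting bin, open-topped, 120 mm (x) by 170 mm (y) by 45 mm high, walls 4 mm, floor 8 mm thick, 95 to 160 g; origin at the centre of its underside. In the middle of its -x wall, outside, sits a white grip block 56 mm wide, 3 to 45 mm above the underside; block and wall together are 16 mm thick (x = -72 to -56 mm) and are pinched from above
- tube_1: amber sample tube with a blue screw cap, a plain cylinder 30 mm across and 90 mm long, smooth, 35 g; origin at its middle, y along its length. In the drum, first to come out
- tube_2: amber sample tube with a blue screw cap, a plain cylinder 30 mm across and 90 mm long, smooth, 35 g; origin at its middle, y along its length. In the drum, second to come out
- tube_3: amber sample tube with a blue screw cap, a plain cylinder 30 mm across and 90 mm long, smooth, 35 g; origin at its middle, y along its length. In the drum, third in turn: stays in
- tube_4: amber sample tube with a blue screw cap, a plain cylinder 30 mm across and 90 mm long, smooth, 35 g; origin at its middle, y along its length. In the drum, fourth in turn: stays in
- tape_yellow: roll of yellow tape lying flat, 61 mm across, 19 mm high, loose bystander; origin under it
- adapter: black power adapter, a rounded box 120x70x34 mm, loose bystander; origin under it

How it is judged:
By the outcome, as a careful person would: the job done as asked, in the order asked, and still so for the second after the job is handed in, with the robot touching nothing.
It also fails if it takes over 67 s, if anything falls off the work surface, if the arm or the gripper's body presses on something with over 40 N, if the wrist force passes 120 N, or if a joint passes its speed limit or range.

ROBOT

A 6-joint arm with a two-finger parallel gripper is mounted at the origin on a cart in front of the work surface, level with it; the furniture and walls round the work are solid. World frame = base frame: x ahead of the robot, y to its left, z up, the work surface at z = 0. Lengths are in m, angles in degrees, forces in N, time in s.
With the tool pointing down it reaches from about 0.25 to 0.725 m from the base axis. Payload 9.7 kg.
Tool frame: the origin (TCP) lies midway between the tips of the shut fingers; the grasp point (between the pads) lies 19 mm behind it (bot.hold_point_z is the distance from the TCP to the grasp point, in m); z points along the fingers, y is the line along which they close (so a half turn about z gives the same grasp; the last joint's range is limited). The gripper opens to 85 mm and grips with 20 to 120 N. Pads are 22 mm wide; open, the fingers measure 114 mm over their backs; the gripper's body (76 mm by 85 mm) begins 54 mm behind the grasp point. The pads swing forward as they close: fully open they stand 13 mm farther back than shut.
Start: joints at [-70.302, 4.979, 10.078, 95.1, 0, 90], TCP at [0.185, -0.518, 0.231] pointing down, gripper open.
Joint ranges: [-179.16, 179.16], [-48.56, 103.87], [-65.8, 70.77], [-126.05, 130.52], [-82.76, 87.17], [-180, 180]. Speed limits (degrees/s): [127.2, 127.2, 147.25, 180, 180, 180].

INTERFACE

Orientations are given as [roll, pitch, yaw] about the fixed x, y, z axes, in that order (R = Rz(yaw) Ry(pitch) Rx(roll)).
In Python, from workcell import bot gives the robot as it stands.
- The arm moves only by the tool play_rows, never from a script. Its argument "steps" is a list that holds one entry, the list of rows, each a list of 4 numbers: the shift along the tool's x, y, z in m, then the turn about the tool's z in rad. In form: [[[tx, ty, tz, yaw], ...]]. A call has exactly 5 rows; each row shifts and turns the commanded pose from where the row before left it, along the tool's axes as they then stand; what a row does not reach is not made up. A row lasts 1/12 s, in which the tool goes at most 41.7 mm and 7.16 degrees, less where a joint would pass 70% of its speed; a pose out of reach is approached as far as the arm can. A call is refused whole if a number of a shift passes 0.0417 or a number of a turn 0.125, either way. A call with a gripper value outside its range is refused whole. "gripper" is the finger opening in m, from 0 to 0.0854, set as the call begins (left out, the last holds). The fingers move at their own pace and stop on an object; "squeeze" is the grip in N (left out, the last holds). Time passes only in rows, so rows that do not move let the fingers close, or fill a call up. It gives the time, the measured TCP pose, the force, the opening and the grip force at its end, in the units of the state.
- bot.get_obs(): the state, without advancing time (a new reading comes with each control period).
- bot.camera(name): name is "side" or "top"; returns a dict with "img" (400x640x3 uint8, blue, green, red), "vfov" (degrees; the focal length in pixels is half the picture's height over the tangent of half this angle, whatever the lens; pixels are square), "cx", "cy" (the principal point, pixels), "D" ([k1, k2, p1, p2, k3] as OpenCV has them; the pictures are not rectified), "xyz" and "attitude" of the camera in the world. Camera axes: x right, y down, z forward; pixel columns grow to the right and rows downward; lengths in m; the calibration is good to about 2 mm. A picture is of the moment at which its call begins. There is no depth.
- bot.job_done(): hands the job in; it is judged then, once.
The state is a dict: "time": time; "q": joint angles; "qd": joint speeds; "joint_efforts": joint torques, N m; "ee_pos": TCP position; "tcp_rot": TCP orientation; "wrist_force": force on the tool from outside, world axes, zero at the start; "torque": the same for the moment, N m; "opening": finger opening in m; "grasp_force": force on a finger pad.
Only numpy, scipy, OpenCV 4.12 (cv2) and the standard library are available. Lean on these libraries where they do the work, as an engineer would, in place of code of your own. Each camera call takes 0.05 s, during which the arm holds its last target. There are 200 camera calls.

## Working session

There is one attempt and no reset: what is moved stays moved. The work goes in short steps, Python scripts to look and compute and a tool call to move; the robot and the scene stay as the last step left them, time stands still between calls to the robot, and variables do not carry over. Pictures are saved under pics/ and viewed, at most 10 in all, crops included, and the job is handed in when it is done.

Besides the shell and the picture viewer there is one more tool, called after "Request:" as name(argument=value, ...) on one line, values as JSON. play_rows: Moves the arm, as the interface text tells. Its arguments: {"type":"object","properties":{"steps":{"type":"array","items":{"type":"array","items":{"type":"array","items":{"type":"number"}}}},"gripper":{"type":"number"},"squeeze":{"type":"number"}},"required":["steps"]}

```bash
mkdir -p pics
cat > h.py <<'E'
import numpy as np, cv2
from scipy.spatial.transform import Rotation as R
from workcell import bot
def snap(n,f):
    c=bot.camera(n); cv2.imwrite('pics/'+f+'.png',c['img']); np.save('pics/'+f+'.npy',{k:v for k,v in c.items()},allow_pickle=True); return c
def load(f): return np.load('pics/'+f+'.npy',allow_pickle=True).item()
def K(c):
    f=200/np.tan(np.radians(c['vfov'])/2); return np.array([[f,0,c['cx']],[0,f,c['cy']],[0,0,1]])
def rot(c):
    a=np.array(c['attitude'],float); return R.from_euler('xyz',a,degrees=True).as_matrix() if a.size==3 else a
def plane(c,pts,z):
    u=cv2.undistortPoints(np.array(pts,float).reshape(-1,1,2),K(c),np.array(c['D'],float)).reshape(-1,2)
    d=np.c_[u,np.ones(len(u))]@rot(c).T; o=np.array(c['xyz']); return o+d*((z-o[2])/d[:,2])[:,None]
def proj(c,P):
    r=rot(c); P=np.array(P,float).reshape(-1,3)
    return cv2.projectPoints((P-np.array(c['xyz']))@r,np.zeros(3),np.zeros(3),K(c),np.array(c['D'],float))[0].reshape(-1,2)
E
python3 - <<'E'
from h import *
for n in('side','top'):
    c=snap(n,n+'0'); print({k:v for k,v in c.items() if k!='img'})
print(bot.get_obs())
E
```

```text
{'vfov': 46.06364456375771, 'cx': 320.11694925552143, 'cy': 196.09049672339975, 'D': array([-0.00368529,  0.        ,  0.        ,  0.        ,  0.        ]), 'xyz': array([ 0.55639922, -0.98295453,  0.90593655]), 'attitude': array([-129.38663114,    1.2136886 ,   -1.95386969])}
{'vfov': 49.12100572686054, 'cx': 316.89233917506186, 'cy': 199.8680069075224, 'D': array([-0.03598277,  0.        ,  0.        ,  0.        ,  0.        ]), 'xyz': array([ 0.44184371, -0.01478063,  1.08477626]), 'attitude': array([-1.71731639e+02,  8.23120201e-02, -9.09517008e+01])}
{'time': 0.1, 'q': array([-7.03014139e+01,  5.00700395e+00,  1.00394357e+01,  9.50988415e+01,
       -2.19293032e-03,  8.99991814e+01]), 'qd': array([-0.0706019 , -0.14551735,  0.05450219,  0.01782152, -0.06266517,
        0.1120276 ]), 'joint_efforts': array([-6.18829799e-04, -5.21561015e+01,  4.65654302e+01,  1.59352395e-02,
       -6.52205790e-05, -1.02400563e-05]), 'ee_pos': array([ 0.18531232, -0.51762984,  0.23066698]), 'tcp_rot': array([-1.79933590e+02,  2.19197998e-03,  1.96994072e+01]), 'wrist_force': array([0.13434707, 0.67097507, 0.27672895]), 'torque': array([-0.00485179, -0.01131866, -0.02208761]), 'grasp_force': 0.0, 'opening': 0.08547013935886703}
```

View pics/top0.png

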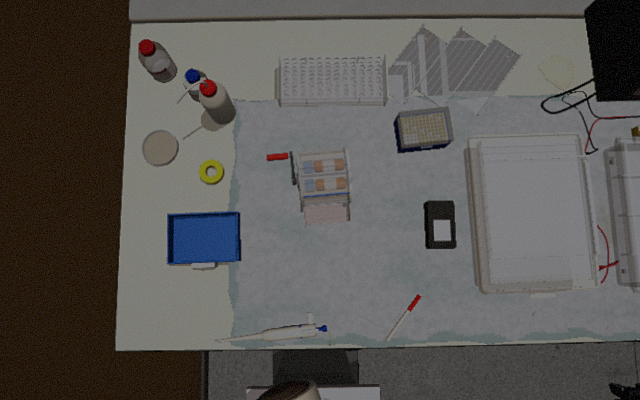

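View pics/side0.png

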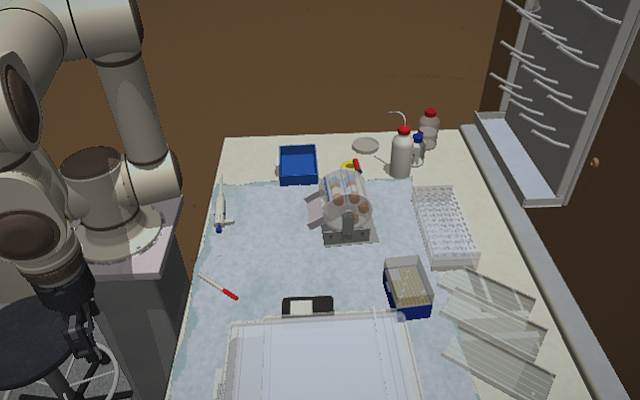

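The top view (image up = +x, left = +y) shows the dispenser near (325,180), with its chute toward the robot at (327,213) and the red crank at (277,157). The bin is at (204,238) with its block at (204,266), toward the robot. The tape is at (211,172) and the adapter at (440,225). I'll enlarge both.

Run:
```python
from h import *
a=load('top0')['img'][140:290,160:360]; cv2.imwrite('pics/topc.png',cv2.resize(a,None,fx=4,fy=4,interpolation=cv2.INTER_CUBIC))
a=load('side0')['img'][135:255,265:395]; cv2.imwrite('pics/sidec.png',cv2.resize(a,None,fx=5,fy=5,interpolation=cv2.INTER_CUBIC))
```

```text
(no output)
```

View pics/topc.png

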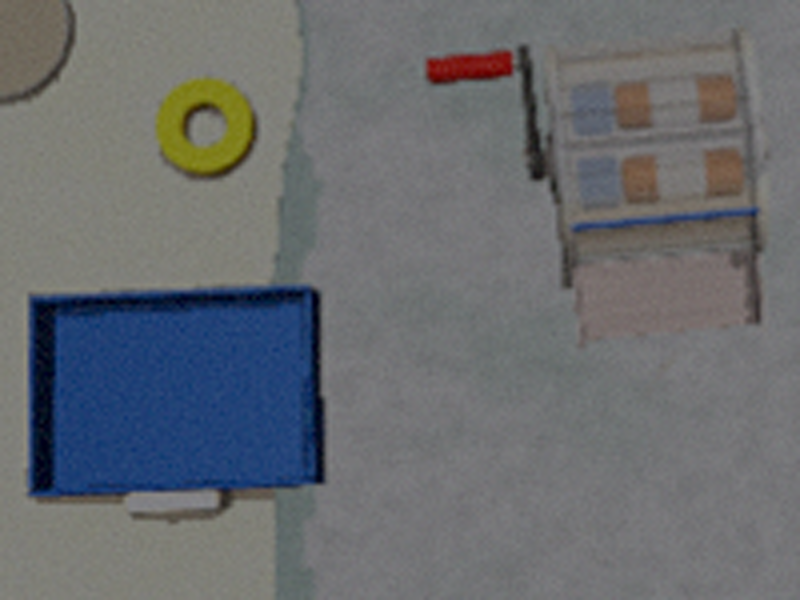

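View pics/sidec.png

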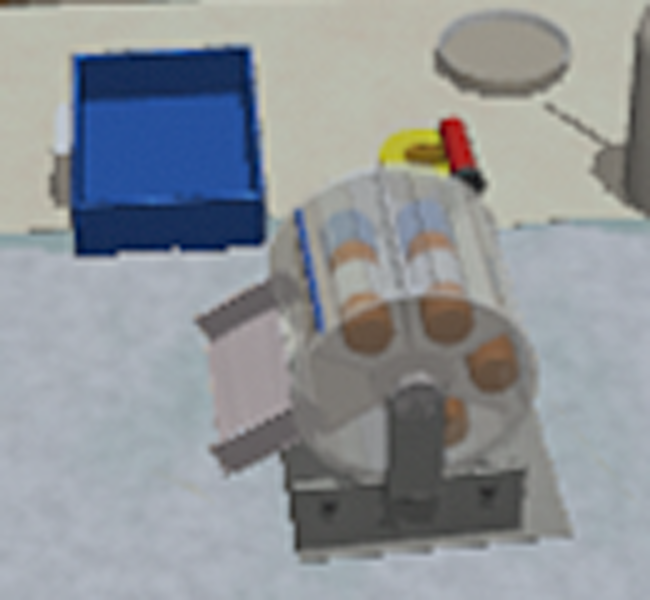

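```bash
cat > fit.py <<'E'
from h import *
from scipy.optimize import least_squares
T,S=load('top0'),load('side0')
tc=lambda x,y:((x+.5)/4-.5+160,(y+.5)/4-.5+140)
sc=lambda x,y:((x+.5)/5-.5+265,(y+.5)/5-.5+135)
def W(p,L): 
    c,s=np.cos(p[2]),np.sin(p[2]); L=np.array(L,float); return np.c_[p[0]+c*L[:,0]-s*L[:,1],p[1]+s*L[:,0]+c*L[:,1],L[:,2]]
def fit(f,p0):
    r=least_squares(f,p0,loss='soft_l1'); print(np.round(r.x,4),'yaw',np.degrees(r.x[2]).round(2)); print(np.round(f(r.x).reshape(-1,2),1).tolist()); return r.x
def fb(p):
    t=proj(T,W(p,[[.06,.085,.045],[.06,-.085,.045],[-.06,-.085,.045],[-.06,.085,.045],[-.072,0,.045]]))-[tc(30,296),tc(315,289),tc(315,486),tc(30,494),tc(173,516)]
    s=proj(S,W(p,[[.06,.085,.045],[.06,-.085,.045],[-.06,-.085,.045],[-.06,.085,.045]]))-[sc(250,46),sc(263,199),sc(73,207),sc(73,55)]
    return np.r_[t,s].ravel()
fit(fb,[.35,.25,0])
def fd(p):
    a=2.531-p[3]; h=[-.06*np.cos(a),.098,.112+.06*np.sin(a)]
    L=[h,[-.049,.056,.153],[-.049,-.056,.153],[-.1,.054,.064],[-.1,-.054,.064]]
    t=proj(T,W(p,L))-[tc(470,67),tc(573,228),tc(757,211),tc(581,343),tc(756,323)]
    s=proj(S,W(p,L))-[sc(459,147),sc(299,210),sc(321,328),sc(207,333),sc(223,470)]
    return np.r_[t,s].ravel()
fit(fd,[.5,.03,0,.07])
print('tape',plane(T,[tc(205,127)],.019))
E
python3 fit.py
```

```text
[0.5075 0.257  0.0178] yaw 1.02
[[0.5, -0.2], [-0.2, -0.8], [0.3, 0.4], [-0.1, 0.8], [-0.1, -0.7], [0.3, -0.2], [0.1, -0.4], [-1.1, -0.2], [-0.2, -0.3]]
[ 0.637  -0.0303  0.0665  0.0982] yaw 3.81
[[-0.3, -0.3], [-3.7, 0.3], [2.1, 0.2], [-1.6, -1.3], [0.7, -0.2], [-0.1, -0.1], [-0.7, -1.6], [-0.3, 1.7], [0.1, 1.3], [0.1, 0.5]]
tape [[0.6728802  0.24703897 0.019     ]]
```

```bash
cat > fit2.py <<'E'
from fit import *
print('---')
def fd(p,wl=1):
    a=2.531-p[3]; h=lambda y:[-.06*np.cos(a),y,.112+.06*np.sin(a)]
    b,bx,bz=p[4:7]
    L=[h(.074),h(.122),[bx,b,bz],[bx,-b,bz],[-.1,p[7],p[8]],[-.1,-p[7],p[8]]]
    t=proj(T,W(p,L))-[tc(512,64),tc(428,70),tc(573,228),tc(757,211),tc(581,343),tc(756,323)]
    s=proj(S,W(p,L))-[sc(468,175),sc(452,122),sc(299,210),sc(321,328),sc(207,333),sc(223,470)]
    return np.r_[t,s].ravel()
x=fit(fd,[.63,-.03,0.06,.1,.046,-.049,.153,.054,.064])
c=load('top0');
print('lip', W(x,[[-.1,0,.064]]),'dock',W(x,[[-.132,0,0]]))
E
python3 fit2.py
```

```text
[0.5075 0.257  0.0178] yaw 1.02
[[0.5, -0.2], [-0.2, -0.8], [0.3, 0.4], [-0.1, 0.8], [-0.1, -0.7], [0.3, -0.2], [0.1, -0.4], [-1.1, -0.2], [-0.2, -0.3]]
[ 0.637  -0.0303  0.0665  0.0982] yaw 3.81
[[-0.3, -0.3], [-3.7, 0.3], [2.1, 0.2], [-1.6, -1.3], [0.7, -0.2], [-0.1, -0.1], [-0.7, -1.6], [-0.3, 1.7], [0.1, 1.3], [0.1, 0.5]]
tape [[0.6728802  0.24703897 0.019     ]]
---
[ 0.6361 -0.0312  0.0719  0.0625  0.0496 -0.0474  0.1535  0.0522  0.0677] yaw 4.12
[[0.4, -0.3], [-0.4, 0.1], [-0.2, -0.2], [-0.3, -0.0], [-0.2, -1.1], [0.7, -0.0], [-0.5, -0.0], [-0.2, 0.5], [-0.2, -0.1], [-0.1, 0.1], [-0.3, 1.1], [-0.2, -0.6]]
lip [[ 0.53639722 -0.03841217  0.064     ]] dock [[ 0.50447987 -0.04071053  0.        ]]
```

Request:
play_rows(steps=[[[0,0,0,-0.1244],[0,0,0,-0.1244],[0,0,0,-0.1244],[0,0,0,-0.1244],[0,0,0,-0.1244]]], gripper=0.06)

```text
time: 0.52
ee_pos: [0.1853, -0.5177, 0.2308]
tcp_rot: [-180.0, -0.0, 55.7]
wrist_force: [0.8, -0.3, -0.9]
opening: 0.0601
grasp_force: 0.0
```

Request:
play_rows(steps=[[[0,0,0,-0.1244],[0,0,0,-0.1244],[0,0,0,-0.1244],[0,0,0,-0.1244],[0,0,0,-0.1244]]])

```text
time: 0.93
ee_pos: [0.1853, -0.5177, 0.2308]
tcp_rot: [-180.0, -0.0, 91.3]
wrist_force: [-0.1, 0.1, 1.1]
opening: 0.0597
grasp_force: 0.0
```

Request:
play_rows(steps=[[[0.0308,0.0109,0,0],[0.0308,0.0109,0,0],[0.0308,0.0109,0,0],[0.0308,0.0109,0,0],[0.0308,0.0109,0,0]]])

```text
time: 1.35
ee_pos: [0.2373, -0.3614, 0.2308]
tcp_rot: [-180.0, -0.0, 90.9]
wrist_force: [0.3, -0.7, 0.1]
opening: 0.0599
grasp_force: 0.0
```

Request:
play_rows(steps=[[[0.0308,0.0109,0,0],[0.0308,0.0109,0,0],[0.0308,0.0109,0,0],[0.0308,0.0109,0,0],[0.0308,0.0109,0,0]]])

```text
time: 1.77
ee_pos: [0.2891, -0.2065, 0.2311]
tcp_rot: [180.0, -0.0, 90.9]
wrist_force: [0.7, 0.4, 0.1]
opening: 0.06
grasp_force: 0.0
```

Request:
play_rows(steps=[[[0.0308,0.0109,0,0],[0.0308,0.0109,0,0],[0.0308,0.0109,0,0],[0.0308,0.0109,0,0],[0.0308,0.0109,0,0]]])

```text
time: 2.18
ee_pos: [0.341, -0.0515, 0.2312]
tcp_rot: [180.0, 0.0, 91.0]
wrist_force: [-0.0, -0.3, 0.7]
opening: 0.06
grasp_force: 0.0
```

Request:
play_rows(steps=[[[0.0308,0.0109,0.012,0],[0.0308,0.0109,0.012,0],[0.0308,0.0109,0.012,0],[0.0308,0.0109,0.012,0],[0.0308,0.0109,0.012,0]]])

```text
time: 2.6
ee_pos: [0.3928, 0.1036, 0.1706]
tcp_rot: [180.0, 0.0, 91.0]
wrist_force: [0.4, -0.7, -0.5]
opening: 0.0597
grasp_force: 0.0
```

Request:
play_rows(steps=[[[0.0308,0.0109,0.012,0],[0.0308,0.0109,0.012,0],[0.0308,0.0109,0.012,0],[0.0308,0.0109,0.012,0],[0.0308,0.0109,0.012,0]]])

```text
time: 3.02
ee_pos: [0.4447, 0.2584, 0.1103]
tcp_rot: [-180.0, 0.0, 91.0]
wrist_force: [0.7, 0.2, -0.2]
opening: 0.0602
grasp_force: 0.0
```

Request:
play_rows(steps=[[[-0.0025,-0.001,0.016,0],[0,0,0.016,0],[0,0,0.016,0],[0,0,0.016,0],[0,0,0.016,0]]])

```text
time: 3.43
ee_pos: [0.4435, 0.2541, 0.0301]
tcp_rot: [-180.0, 0.0, 91.0]
wrist_force: [-1.1, -0.1, 0.1]
opening: 0.0597
grasp_force: 0.0
```

Request:
play_rows(steps=[[[0,0,0.0028,0],[0,0,0.0028,0],[0,0,0.0028,0],[0,0,0.0028,0],[0,0,0.0028,0]]])

```text
time: 3.85
ee_pos: [0.4443, 0.2544, 0.0179]
tcp_rot: [179.9, -0.0, 91.0]
wrist_force: [-0.7, 0.1, -0.0]
opening: 0.0601
grasp_force: 0.0
```

Request:
play_rows(steps=[[[0,0,0,0],[0,0,0,0],[0,0,0,0],[0,0,0,0],[0,0,0,0]]], gripper=0, squeeze=50)

```text
time: 4.27
ee_pos: [0.4441, 0.2543, 0.0178]
tcp_rot: [180.0, -0.0, 91.0]
wrist_force: [-0.8, -0.3, 2.7]
opening: 0.0156
grasp_force: 49.8
```

Request:
play_rows(steps=[[[0,0,0,0],[0,0,0,0],[0,0,0,0],[0,0,0,0],[0,0,0,0]]])

```text
time: 4.68
ee_pos: [0.4441, 0.2543, 0.0178]
tcp_rot: [180.0, -0.0, 91.0]
wrist_force: [-0.3, -0.2, 6.0]
opening: 0.0151
grasp_force: 50.1
```

Request:
play_rows(steps=[[[0,0,-0.002,0],[0,0,-0.002,0],[0,0,-0.002,0],[0,0,-0.002,0],[0,0,-0.002,0]]])

```text
time: 5.1
ee_pos: [0.4437, 0.2541, 0.0273]
tcp_rot: [-180.0, 0.0, 91.0]
wrist_force: [0.2, 0.7, -0.6]
opening: 0.0151
grasp_force: 49.2
```

Request:
play_rows(steps=[[[-0.005,-0.002,0,-0.0108],[-0.005,-0.002,0,-0.0108],[-0.01,-0.003,0,-0.0108],[-0.01,-0.003,0,-0.0108],[-0.01,-0.003,0,-0.0108]]])

```text
time: 5.52
ee_pos: [0.432, 0.2128, 0.0271]
tcp_rot: [-180.0, 0.0, 94.1]
wrist_force: [0.2, -0.1, -1.5]
opening: 0.015
grasp_force: 49.2
```

Request:
play_rows(steps=[[[-0.015,-0.005,0,0],[-0.015,-0.005,0,0],[-0.015,-0.005,0,0],[-0.015,-0.005,0,0],[-0.015,-0.005,0,0]]])

```text
time: 5.93
ee_pos: [0.4123, 0.136, 0.0271]
tcp_rot: [-180.0, 0.0, 94.1]
wrist_force: [0.1, -0.2, -1.4]
opening: 0.015
grasp_force: 49.3
```

Request:
play_rows(steps=[[[-0.016,-0.005,0,0],[-0.016,-0.005,0,0],[-0.016,-0.005,0,0],[-0.016,-0.005,0,0],[-0.016,-0.005,0,0]]])

```text
time: 6.35
ee_pos: [0.3929, 0.0544, 0.0271]
tcp_rot: [-180.0, 0.0, 94.1]
wrist_force: [0.6, 0.4, -2.3]
opening: 0.015
grasp_force: 49.3
```

Request:
play_rows(steps=[[[-0.016,-0.005,0,0],[-0.016,-0.005,0,0],[-0.016,-0.005,0,0],[-0.012,-0.004,0,0],[-0.012,-0.004,0,0]]])

```text
time: 6.77
ee_pos: [0.375, -0.0189, 0.0272]
tcp_rot: [-180.0, 0.0, 94.1]
wrist_force: [0.2, 0.1, -1.6]
opening: 0.0152
grasp_force: 49.3
```

Run:
```python
from h import *
o=bot.get_obs(); print(o['ee_pos'],o['tcp_rot'],o['wrist_force'],o['opening'])
t=snap('top','top1')['img'][150:300,240:440]; s=snap('side','side1')['img'][150:250,230:390]
t=cv2.resize(t,None,fx=3,fy=3,interpolation=cv2.INTER_CUBIC)[:290]; s=cv2.resize(s,None,fx=3,fy=3,interpolation=cv2.INTER_CUBIC)
im=np.zeros((600,600,3),np.uint8); im[:290,:600]=t; im[300:600,:480]=s; cv2.imwrite('pics/c1.png',im)
```

```text
[ 0.37504895 -0.01893795  0.02715398] [-1.79997575e+02  8.74150996e-03  9.40749152e+01] [ 0.22196724  0.06022061 -1.5834723 ] 0.015244338538680631
```

View pics/c1.png

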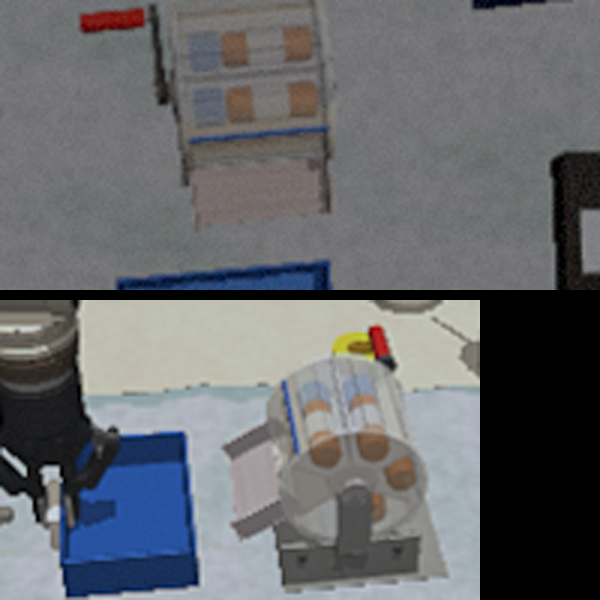

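The bin is held level, with its rear edge parallel to the chute. Next I shift it over, lower it to about 4 mm above the bench and push it in.

Request:
play_rows(steps=[[[-0.0065,-0.0013,0.001,0],[-0.0065,-0.0013,0.001,0],[-0.0065,-0.0013,0.001,0],[-0.0065,-0.0013,0.001,0],[-0.0065,-0.0013,0.001,0]]])

```text
time: 7.28
ee_pos: [0.3715, -0.0513, 0.0221]
tcp_rot: [-180.0, 0.0, 94.1]
wrist_force: [-0.2, -0.4, -2.6]
opening: 0.0153
grasp_force: 49.3
```

Request:
play_rows(steps=[[[0,0.006,0,0],[0,0.007,0,0],[0,0.007,0,0],[0,0.007,0,0],[0,0.007,0,0]]])

```text
time: 7.7
ee_pos: [0.4065, -0.0481, 0.0223]
tcp_rot: [180.0, -0.0, 94.1]
wrist_force: [-0.3, 0.2, -1.2]
opening: 0.0152
grasp_force: 49.2
```

Request:
play_rows(steps=[[[0,0.007,0,0],[0,0.007,0,0],[0,0.007,0,0],[0,0.006,0,0],[0,0.005,0,0]]])

```text
time: 8.12
ee_pos: [0.4381, -0.046, 0.0222]
tcp_rot: [-180.0, -0.0, 94.1]
wrist_force: [0.7, 1.0, -1.6]
opening: 0.0155
grasp_force: 49.2
```

Request:
play_rows(steps=[[[-0.0005,0.0012,0,0],[-0.0005,0.0012,0,0],[0,0,0.0015,0],[0,0,0.0015,0],[0,0,0.0013,0]]])

```text
time: 8.53
ee_pos: [0.4396, -0.047, 0.0178]
tcp_rot: [-180.0, -0.0, 94.1]
wrist_force: [-1.4, -0.0, -1.2]
opening: 0.0151
grasp_force: 49.3
```

Run:
```python
from h import *
o=bot.get_obs(); print(o['ee_pos'],o['tcp_rot'],o['wrist_force'],o['opening'])
t=snap('top','top2')['img'][150:300,240:440]; s=snap('side','side2')['img'][150:250,230:390]
t=cv2.resize(t,None,fx=3,fy=3,interpolation=cv2.INTER_CUBIC)[:290]; s=cv2.resize(s,None,fx=3,fy=3,interpolation=cv2.INTER_CUBIC)
im=np.zeros((600,600,3),np.uint8); im[:290,:600]=t; im[300:600,:480]=s; cv2.imwrite('pics/c2.png',im)
```

```text
[ 0.43963294 -0.04696277  0.01777036] [-1.79987879e+02 -1.00728933e-03  9.40618724e+01] [-1.37112563 -0.04582409 -1.23675135] 0.015071899855303285
```

View pics/c2.png

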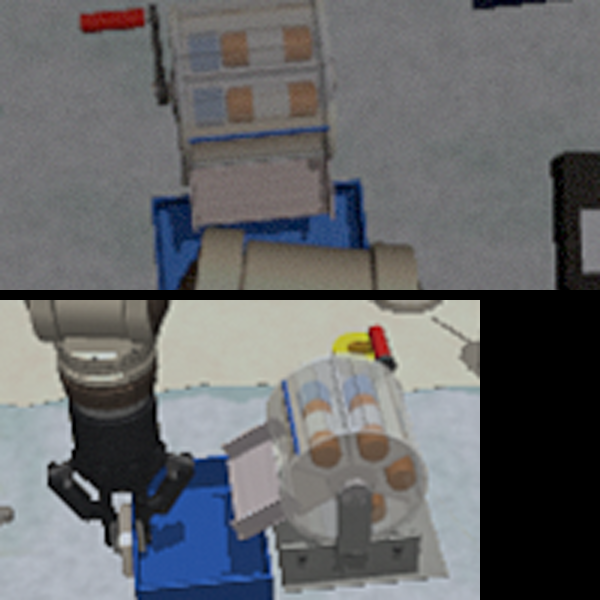

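The bin is docked: its rear wall is under the chute and its sides project about evenly. Now I release it, rise and go over the crank.

Request:
play_rows(steps=[[[0,0,0,0],[0,0,0,0],[0,0,0,0],[0,0,0,0],[0,0,0,0]]], gripper=0.05)

```text
time: 9.05
ee_pos: [0.44, -0.0469, 0.0181]
tcp_rot: [180.0, 0.0, 94.1]
wrist_force: [-0.6, 0.1, 0.3]
opening: 0.05
grasp_force: 0.0
```

Request:
play_rows(steps=[[[0,0,-0.005,0],[0,0,-0.012,0],[0,0,-0.02,0],[0,0,-0.03,0],[0,0,-0.03,0]]])

```text
time: 9.47
ee_pos: [0.4394, -0.0469, 0.1168]
tcp_rot: [-180.0, -0.0, 94.1]
wrist_force: [-0.1, -0.2, 0.6]
opening: 0.0498
grasp_force: 0.0
```

Request:
play_rows(steps=[[[0,0,-0.03,0],[0,0,-0.03,0],[0,0,-0.03,0],[0,0,-0.025,0],[0,0,-0.02,0]]])

```text
time: 9.88
ee_pos: [0.44, -0.0469, 0.2536]
tcp_rot: [179.8, 0.0, 94.1]
wrist_force: [0.1, 0.8, -0.1]
opening: 0.0501
grasp_force: 0.0
```

Request:
play_rows(steps=[[[0.01,0.024,0,0],[0.01,0.024,0,0],[0.01,0.024,0,0],[0.01,0.024,0,0],[0.01,0.024,0,0]]])

```text
time: 10.3
ee_pos: [0.557, 0.0121, 0.2512]
tcp_rot: [179.9, 0.0, 94.1]
wrist_force: [-1.0, -0.7, -0.3]
opening: 0.0498
grasp_force: 0.0
```

Request:
play_rows(steps=[[[0.01,0.024,0,0],[0.01,0.024,0,0],[0.01,0.024,0,0],[0.011,0.025,0,0],[0.011,0.025,0,0]]])

```text
time: 10.72
ee_pos: [0.6749, 0.0726, 0.2511]
tcp_rot: [179.9, 0.0, 94.1]
wrist_force: [-0.1, -1.3, 1.0]
opening: 0.05
grasp_force: 0.0
```

Run:
```python
from h import *
o=bot.get_obs(); print(o['time'],o['ee_pos'],o['tcp_rot'],o['q'])
t=snap('top','top3')['img'][170:290,240:400]; s=snap('side','side3')['img'][130:250,230:390]
t=cv2.resize(t,None,fx=3,fy=3,interpolation=cv2.INTER_CUBIC)[:240]; s=cv2.resize(s,None,fx=3,fy=3,interpolation=cv2.INTER_CUBIC)
im=np.zeros((600,480,3),np.uint8); im[:240]=t; im[240:600,:480]=s; cv2.imwrite('pics/c3.png',im)
```

```text
10.7167 [0.67489621 0.07260528 0.25113745] [1.79945085e+02 2.96213810e-06 9.40657193e+01] [ 6.14109660e+00  2.49821639e+01  3.65776128e+01  1.01540570e+02
 -1.99165970e-03  9.20753764e+01]
```

View pics/c3.png

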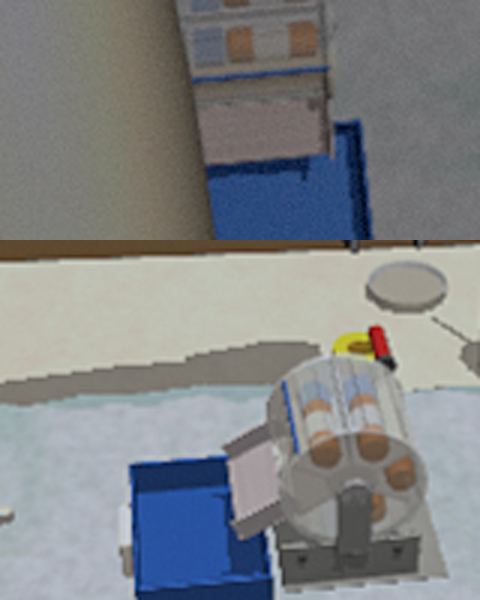

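The bin stands empty and square under the chute, and the gripper is over the crank. Now I descend and grip it.

Request:
play_rows(steps=[[[0,0.0008,0.016,0],[0,0,0.016,0],[0,0,0.016,0],[0,0,0.016,0],[0,0,0.014,0]]])

```text
time: 11.23
ee_pos: [0.6743, 0.0717, 0.1722]
tcp_rot: [180.0, 0.0, 94.1]
wrist_force: [0.4, -0.1, -1.1]
opening: 0.05
grasp_force: 0.0
```

Request:
play_rows(steps=[[[0,0,0.01,0],[0,0,0.01,0],[0,0,0.01,0],[0,0,0.007,0],[0,0,0.005,0]]])

```text
time: 11.65
ee_pos: [0.6747, 0.072, 0.1294]
tcp_rot: [-180.0, 0.0, 94.1]
wrist_force: [0.4, 0.0, 0.3]
opening: 0.0498
grasp_force: 0.0
```

Request:
play_rows(steps=[[[0,0,0,0],[0,0,0,0],[0,0,0,0],[0,0,0,0],[0,0,0,0]]], gripper=0.02, squeeze=30)

```text
time: 12.07
ee_pos: [0.6751, 0.0721, 0.1306]
tcp_rot: [179.9, -0.0, 94.1]
wrist_force: [-0.9, -0.6, 0.7]
opening: 0.02
grasp_force: 0.0
```

Request:
play_rows(steps=[[[0,0,0,0],[0,0,0,0],[0,0,0,0],[0,0,0,0],[0,0,0,0]]], gripper=0.0, squeeze=30)

```text
time: 12.48
ee_pos: [0.6752, 0.0721, 0.1304]
tcp_rot: [179.9, -0.0, 94.1]
wrist_force: [2.3, 1.2, 3.2]
opening: 0.0149
grasp_force: 29.3
```

Run:
```python
import numpy as np
q=.077+.03*np.arange(66); a=2.531-q
x=np.round(-60*np.cos(a),1); z=np.round(60*np.sin(a),1)
for i in range(0,65,5): print(round(q[i+5],3),[[0,round((x[j+1]-x[j])/1000,4),round(-(z[j+1]-z[j])/1000,4),0] for j in range(i,i+5)], 'ee z',round((z[i+5]-38)/1000+.1304,4),'lx',x[i+5])
```

```text
0.227 [[0, np.float64(-0.0012), np.float64(-0.0014), 0], [0, np.float64(-0.0012), np.float64(-0.0013), 0], [0, np.float64(-0.0012), np.float64(-0.0013), 0], [0, np.float64(-0.0013), np.float64(-0.0013), 0], [0, np.float64(-0.0013), np.float64(-0.0012), 0]] ee z 0.137 lx 40.2
0.377 [[0, np.float64(-0.0014), np.float64(-0.0012), 0], [0, np.float64(-0.0014), np.float64(-0.0011), 0], [0, np.float64(-0.0014), np.float64(-0.0011), 0], [0, np.float64(-0.0015), np.float64(-0.0011), 0], [0, np.float64(-0.0015), np.float64(-0.001), 0]] ee z 0.1425 lx 33.0
0.527 [[0, np.float64(-0.0015), np.float64(-0.001), 0], [0, np.float64(-0.0015), np.float64(-0.0009), 0], [0, np.float64(-0.0016), np.float64(-0.0008), 0], [0, np.float64(-0.0016), np.float64(-0.0009), 0], [0, np.float64(-0.0016), np.float64(-0.0008), 0]] ee z 0.1469 lx 25.2
0.677 [[0, np.float64(-0.0017), np.float64(-0.0007), 0], [0, np.float64(-0.0016), np.float64(-0.0007), 0], [0, np.float64(-0.0017), np.float64(-0.0006), 0], [0, np.float64(-0.0017), np.float64(-0.0006), 0], [0, np.float64(-0.0017), np.float64(-0.0005), 0]] ee z 0.15 lx 16
[... 1758 characters left out ...]
t64(-0.0014), np.float64(0.0012), 0], [0, np.float64(-0.0013), np.float64(0.0012), 0], [0, np.float64(-0.0013), np.float64(0.0012), 0]] ee z 0.1356 lx -41.6
1.877 [[0, np.float64(-0.0013), np.float64(0.0013), 0], [0, np.float64(-0.0012), np.float64(0.0013), 0], [0, np.float64(-0.0012), np.float64(0.0013), 0], [0, np.float64(-0.0012), np.float64(0.0014), 0], [0, np.float64(-0.0011), np.float64(0.0014), 0]] ee z 0.1289 lx -47.6
2.027 [[0, np.float64(-0.0011), np.float64(0.0014), 0], [0, np.float64(-0.001), np.float64(0.0015), 0], [0, np.float64(-0.001), np.float64(0.0015), 0], [0, np.float64(-0.0009), np.float64(0.0016), 0], [0, np.float64(-0.0009), np.float64(0.0015), 0]] ee z 0.1214 lx -52.5
```

Request:
play_rows(steps=[[[0,-0.0012,-0.0014,0],[0,-0.0012,-0.0013,0],[0,-0.0012,-0.0013,0],[0,-0.0013,-0.0013,0],[0,-0.0013,-0.0012,0]]])

```text
time: 12.9
ee_pos: [0.6694, 0.0717, 0.1369]
tcp_rot: [179.9, -0.0, 94.1]
wrist_force: [6.0, 0.4, 1.7]
opening: 0.0147
grasp_force: 29.4
```

Request:
play_rows(steps=[[[0,-0.0014,-0.0012,0],[0,-0.0014,-0.0011,0],[0,-0.0014,-0.0011,0],[0,-0.0015,-0.0011,0],[0,-0.0015,-0.001,0]]])

```text
time: 13.32
ee_pos: [0.6623, 0.0711, 0.1426]
tcp_rot: [179.9, 0.0, 94.1]
wrist_force: [5.5, 0.6, 2.6]
opening: 0.0149
grasp_force: 29.5
```

Request:
play_rows(steps=[[[0,-0.0015,-0.001,0],[0,-0.0015,-0.0009,0],[0,-0.0016,-0.0008,0],[0,-0.0016,-0.0009,0],[0,-0.0016,-0.0008,0]]])

```text
time: 13.73
ee_pos: [0.6545, 0.0705, 0.1473]
tcp_rot: [179.9, 0.0, 94.1]
wrist_force: [5.2, -0.1, 4.6]
opening: 0.0145
grasp_force: 29.6
```

Request:
play_rows(steps=[[[0,-0.0017,-0.0007,0],[0,-0.0016,-0.0007,0],[0,-0.0017,-0.0006,0],[0,-0.0017,-0.0006,0],[0,-0.0017,-0.0005,0]]])

```text
time: 14.15
ee_pos: [0.6461, 0.0699, 0.1506]
tcp_rot: [179.8, 0.0, 94.1]
wrist_force: [4.3, 0.5, 6.1]
opening: 0.015
grasp_force: 29.7
```

Request:
play_rows(steps=[[[0,-0.0018,-0.0005,0],[0,-0.0017,-0.0004,0],[0,-0.0018,-0.0004,0],[0,-0.0018,-0.0003,0],[0,-0.0017,-0.0003,0]]])

```text
time: 14.57
ee_pos: [0.6372, 0.0692, 0.1527]
tcp_rot: [179.8, 0.0, 94.1]
wrist_force: [3.3, 0.3, 6.5]
opening: 0.0147
grasp_force: 29.8
```

Request:
play_rows(steps=[[[0,0,0,0],[0,0,0,0],[0,0,0,0],[0,0,0,0],[0,0,0,0]]])

```text
time: 14.98
ee_pos: [0.637, 0.0692, 0.1527]
tcp_rot: [179.9, 0.0, 94.1]
wrist_force: [1.5, -0.7, 8.3]
opening: 0.0148
grasp_force: 29.9
```

Request:
play_rows(steps=[[[0,0,0,0],[0,0,0,0],[0,0,0,0],[0,0,0,0],[0,0,0,0]]])

```text
time: 15.4
ee_pos: [0.637, 0.0692, 0.1527]
tcp_rot: [179.9, 0.0, 94.1]
wrist_force: [1.9, -1.1, 7.0]
opening: 0.0153
grasp_force: 29.9
```

Request:
play_rows(steps=[[[0,0,0,0],[0,0,0,0],[0,0,0,0],[0,0,0,0],[0,0,0,0]]])

```text
time: 15.82
ee_pos: [0.637, 0.0692, 0.1527]
tcp_rot: [179.9, 0.0, 94.1]
wrist_force: [2.0, 0.4, 8.4]
opening: 0.015
grasp_force: 29.9
```

Run:
```python
from h import *
a=snap('side','side4')['img'][130:250,230:390]
for i in range(4): bot.camera('side')
b=snap('side','side5')['img'][130:250,230:390]
print('diff',np.abs(a.astype(int)-b).max(2).__gt__(40).sum(), bot.get_obs()['time'])
cv2.imwrite('pics/c4.png',cv2.resize(b,None,fx=4,fy=4,interpolation=cv2.INTER_CUBIC))
```

```text
diff 0 16.1167
```

View pics/c4.png

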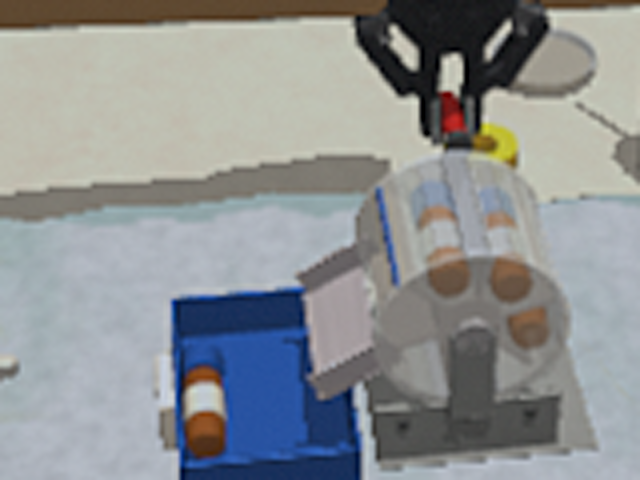

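Tube 1 lies still in the bin at about (205,410), with no change between frames, and three tubes remain in the drum. I'll turn on to q≈1.88.

Request:
play_rows(steps=[[[0,-0.0018,-0.0002,0],[0,-0.0018,-0.0001,0],[0,-0.0018,-0.0001,0],[0,-0.0018,-0.0001,0],[0,-0.0018,0,0]]])

```text
time: 16.53
ee_pos: [0.6281, 0.0685, 0.1534]
tcp_rot: [179.8, 0.0, 94.1]
wrist_force: [2.7, -1.3, 8.6]
opening: 0.0148
grasp_force: 30.0
```

Request:
play_rows(steps=[[[0,-0.0018,0.0001,0],[0,-0.0018,0.0001,0],[0,-0.0018,0.0001,0],[0,-0.0018,0.0003,0],[0,-0.0018,0.0002,0]]])

```text
time: 16.95
ee_pos: [0.6189, 0.0678, 0.1526]
tcp_rot: [179.9, 0.0, 94.1]
wrist_force: [0.8, -1.0, 9.3]
opening: 0.0149
grasp_force: 30.0
```

Request:
play_rows(steps=[[[0,-0.0017,0.0004,0],[0,-0.0018,0.0003,0],[0,-0.0017,0.0005,0],[0,-0.0018,0.0005,0],[0,-0.0017,0.0005,0]]])

```text
time: 17.37
ee_pos: [0.6099, 0.0671, 0.1505]
tcp_rot: [179.9, 0.0, 94.1]
wrist_force: [-1.3, -2.1, 10.6]
opening: 0.0148
grasp_force: 30.2
```

Request:
play_rows(steps=[[[0,-0.0017,0.0006,0],[0,-0.0017,0.0006,0],[0,-0.0016,0.0007,0],[0,-0.0017,0.0007,0],[0,-0.0016,0.0008,0]]])

```text
time: 17.78
ee_pos: [0.6013, 0.0664, 0.1469]
tcp_rot: [180.0, 0.0, 94.0]
wrist_force: [-3.5, -2.2, 10.1]
opening: 0.0149
grasp_force: 30.3
```

Request:
play_rows(steps=[[[0,-0.0016,0.0009,0],[0,-0.0016,0.0008,0],[0,-0.0015,0.001,0],[0,-0.0015,0.0009,0],[0,-0.0015,0.0011,0]]])

```text
time: 18.2
ee_pos: [0.5931, 0.0658, 0.142]
tcp_rot: [-180.0, 0.0, 94.0]
wrist_force: [-5.6, -2.1, 10.5]
opening: 0.0152
grasp_force: 30.3
```

Request:
play_rows(steps=[[[0,-0.0015,0.001,0],[0,-0.0014,0.0011,0],[0,-0.0014,0.0012,0],[0,-0.0013,0.0012,0],[0,-0.0013,0.0012,0]]])

```text
time: 18.62
ee_pos: [0.5858, 0.0653, 0.1357]
tcp_rot: [-179.9, 0.0, 94.0]
wrist_force: [-7.1, -2.5, 7.3]
opening: 0.0151
grasp_force: 30.1
```

Request:
play_rows(steps=[[[0,-0.0013,0.0013,0],[0,-0.0012,0.0013,0],[0,-0.0012,0.0013,0],[0,-0.0012,0.0014,0],[0,-0.0011,0.0014,0]]])

```text
time: 19.03
ee_pos: [0.5797, 0.0648, 0.1286]
tcp_rot: [-179.9, 0.0, 94.0]
wrist_force: [-5.9, -2.1, 7.8]
opening: 0.0145
grasp_force: 29.9
```

Request:
play_rows(steps=[[[0,0,0,0],[0,0,0,0],[0,0,0,0],[0,0,0,0],[0,0,0,0]]])

```text
time: 19.45
ee_pos: [0.5794, 0.0648, 0.1283]
tcp_rot: [-179.8, 0.0, 94.0]
wrist_force: [-6.8, -2.2, 5.4]
opening: 0.0154
grasp_force: 29.9
```

Request:
play_rows(steps=[[[0,0,0,0],[0,0,0,0],[0,0,0,0],[0,0,0,0],[0,0,0,0]]])

```text
time: 19.87
ee_pos: [0.5794, 0.0648, 0.1283]
tcp_rot: [-179.8, 0.1, 94.0]
wrist_force: [-6.4, -2.5, 6.0]
opening: 0.0149
grasp_force: 29.9
```

Run:
```python
from h import *
b=snap('side','side6')['img'][130:250,230:390]
cv2.imwrite('pics/c5.png',cv2.resize(b,None,fx=4,fy=4,interpolation=cv2.INTER_CUBIC))
```

```text
(no output)
```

View pics/c5.png

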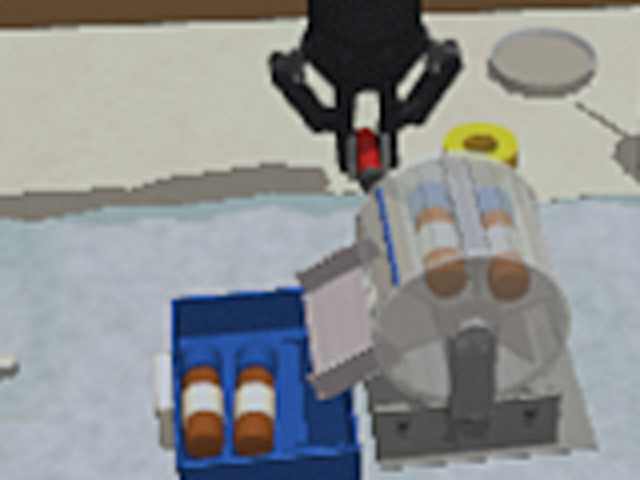

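Both tubes are in the bin, at (203,410) and (253,410), and two remain in the drum. Next I let go of the crank and rise clear.

Request:
play_rows(steps=[[[0,0,0,0],[0,0,0,0],[0,0,0,0],[0,0,0,0],[0,0,0,0]]], gripper=0.045)

```text
time: 20.33
ee_pos: [0.5811, 0.0654, 0.1282]
tcp_rot: [-180.0, -0.0, 94.1]
wrist_force: [-0.0, -1.2, -0.5]
opening: 0.0449
grasp_force: 0.0
```

Request:
play_rows(steps=[[[0,0,-0.004,0],[0,0,-0.008,0],[0,0,-0.01,0],[0,0,-0.015,0],[0,0,-0.02,0]]])

```text
time: 20.75
ee_pos: [0.5808, 0.0653, 0.1861]
tcp_rot: [-179.9, 0.0, 94.1]
wrist_force: [-0.4, -0.0, -0.0]
opening: 0.0448
grasp_force: 0.0
```

Request:
play_rows(steps=[[[0,0,-0.02,0],[0,0,-0.02,0],[0,0,-0.02,0],[0,0,-0.015,0],[0,0,-0.01,0]]])

```text
time: 21.17
ee_pos: [0.5814, 0.0654, 0.2737]
tcp_rot: [179.8, -0.0, 94.1]
wrist_force: [0.1, -0.4, -0.5]
opening: 0.0449
grasp_force: 0.0
```

Request:
play_rows(steps=[[[0.01,-0.01,0,0],[0.02,-0.01,0,0],[0.02,-0.01,0,0],[0.02,-0.01,0,0],[0.01,0,0,0]]])

```text
time: 21.58
ee_pos: [0.5342, 0.1439, 0.2722]
tcp_rot: [179.9, -0.0, 94.1]
wrist_force: [-0.3, -0.2, 0.1]
opening: 0.0452
grasp_force: 0.0
```

Request:
play_rows(steps=[[[0,0,0,0],[0,0,0,0],[0,0,0,0],[0,0,0,0],[0,0,0,0]]])

```text
time: 22.0
ee_pos: [0.5359, 0.1415, 0.2703]
tcp_rot: [-180.0, 0.0, 94.0]
wrist_force: [-0.1, -0.6, 0.2]
opening: 0.045
grasp_force: 0.0
```

Run:
```python
from h import *
b=snap('side','side7')['img'][130:250,230:390]
cv2.imwrite('pics/c6.png',cv2.resize(b,None,fx=4,fy=4,interpolation=cv2.INTER_CUBIC))
```

```text
(no output)
```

View pics/c6.png

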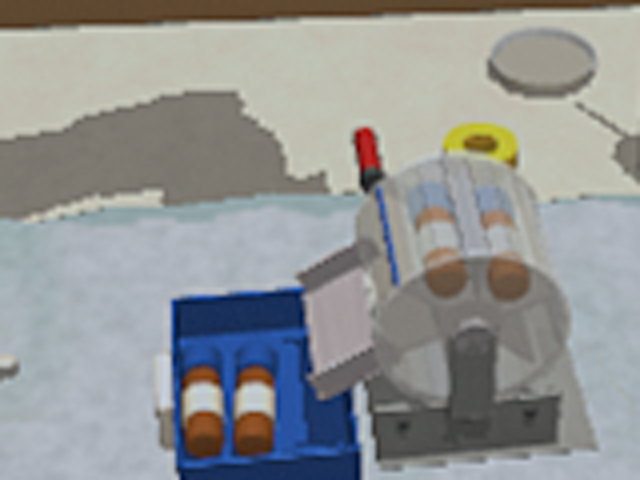

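The crank at (367,150) is released and has stayed put. The bin is under the chute with two tubes, two are still in the drum, and the tape hasn't moved.

```bash
python3 -c "
from workcell import bot; print(bot.job_done())"
```

```text
the job is handed in; nothing more can be done
None
```

The job is handed in at about 22 s: the bin stands under the chute with two tubes in it (the first at rest before the second came), two tubes remain in the drum, and the arm is clear of everything; no verdict came back.

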